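# Pack the passed sandwich panel, then hold the next one up to the inspection camera

### The job

The grey panel already lies on the packing pallet: lay the white separator sheet on it and then the blue panel, which has passed inspection, on the sheet, each lined up with the grey panel, set down gently and let go. Then lift the orange panel off the lay-up board and present its underside to the inspection camera: centred on the lens and square to it, 150 mm from the glass, with the panel's long sides level across the view. Finish while holding it still there in the gripper, and do not knock the camera or disturb the grey panel or the tools and other things on the bench.

Things in the scene. Friction and masses are not known exactly. Their poses are not given: they have to be found in the camera images.
- panel_grey: grey glass-fibre sandwich panel, 160 x 50 x 16 mm, lying lengthways on the wooden packing pallet. Origin: centre of its underside; x along the 160 mm side, y along the 50 mm side, z up out of its top face. Loose.
- pallet: wooden packing pallet, fixed to the bench: deck 180 x 80 x 12 mm on two bearers 90 mm wide, top face 30 mm above the bench. Origin: centre of its underside; x along the 180 mm side.
- sheet: white separator sheet, stiff polyethylene board 168 x 60 x 6 mm, 50 g, lying on the two bearers of a low holder, its underside 18 mm above the bench. Origin: centre of its underside; x along the 168 mm side, y along the 60 mm side, z up.
- holder: low grey holder of the separator sheet, fixed: base 150 x 46 x 6 mm with a wooden bearer near each end, 18 mm high in all. It is narrower than the sheet and turned with it, so the fingertips can reach below the sheet beside its middle. Origin: centre of its underside; x along the 150 mm side.
- panel_blue: dark blue glass-fibre sandwich panel with a white moulded underside, 160 x 50 x 16 mm, about 120 g (90 to 150 g), lying flat on the lay-up board next to the orange one (either may be on the left). Origin: centre of its underside; x along the 160 mm side, y along the 50 mm side, z up out of its top face.
- panel_orange: orange glass-fibre sandwich panel with a white moulded underside, 160 x 50 x 16 mm, about 120 g (90 to 150 g), lying flat on the lay-up board. Origin: centre of its underside (the face to show to the camera); x along the 160 mm side, y along the 50 mm side, z up out of its top face.
- board: lay-up board covered with teal release film, 240 x 280 mm, fixed, top face 16 mm above the bench. Origin: centre of its underside; x along the 240 mm side, y along the 280 mm side, z up.
- cam_head: head of the inspection camera: black ring light 84 mm wide, with white LEDs, round the dark blue front glass. It looks up and back towards the robot, its axis leaning 30 degrees from vertical. Origin: centre of the glass, 131 mm above the bench; z along the optical axis out into the air; y level, across the view; x up and away. The focus is at x = 0, y = 0, z = 150 mm.
- cam_base: fixed mount of the camera, at the right on the bench: aluminium base plate 110 x 110 x 10 mm with two dark steel cheeks that carry the head (grey body 50 x 50 x 55 mm and black lens, 100 mm long in all). Origin: centre of its underside, z up; the camera leans towards its -x side, roughly to the robot.
- brush: flat laminating brush, wooden handle, 225 mm long, 12 mm thick, lying near the robot base on the right. Leave alone.
- scissors: scissors with black handles, 190 mm long, 10 mm thick, lying at the far side. Leave alone.
- roller: laminating roller: ribbed aluminium roll 70 mm wide, wire frame, blue handle, 215 mm long, lying at the near right. Leave alone.
- tape: roll of yellow tape, 90 mm diameter, 24 mm high, lying flat at the far side. Leave alone.
- cup: white plastic mixing cup, 80 mm diameter, 85 mm high, standing at the far side. Leave alone.
- spatula: spatula with wooden handle and steel blade, about 270 mm long, lying at the right side of the bench. Leave alone.
Things that resemble listed ones, but are neither listed nor needed, are in the scene too. What is shaped like the panel_blue but green or pink is not meant.

How it is judged (in metres and radians):
On the way, in this order (a step that is already met when the one before it is completed fails the run):
1. the separator sheet lies lined up on the grey panel, let go (x of sheet in the frame of panel_grey between -0.01 and 0.01 m and y of sheet in the frame of panel_grey between -0.01 and 0.01 m and z of sheet in the frame of panel_grey between 0.013 and 0.019 m and angle between the x axis of sheet and the x axis of panel_grey, either way round below 0.12 rad and angle between sheet's own z axis and vertical below 0.06 rad and contact force between sheet and the fingers below 0.05 N and linear speed of sheet below 0.02 m/s), for 0.2 s.
2. the blue panel lies lined up on the separator sheet, let go (all of step 1 and x of panel_blue in the frame of panel_grey between -0.01 and 0.01 m and y of panel_blue in the frame of panel_grey between -0.01 and 0.01 m and z of panel_blue in the frame of panel_grey between 0.019 and 0.025 m and angle between the x axis of panel_blue and the x axis of panel_grey, either way round below 0.12 rad and angle between panel_blue's own z axis and vertical below 0.06 rad and contact force between panel_blue and the fingers below 0.05 N and linear speed of panel_blue below 0.02 m/s), for 0.2 s.
At the end, for the whole second after the job is handed in: Sheet flat on the grey panel, blue panel on the sheet, each within 10 mm and 0.12 rad, let go. Orange panel held still in the air by the fingers: underside centre within 15 mm of the lens axis each way, 135-165 mm from the glass, square within 0.14 rad, long side level within 0.16 rad (all of step 2 and x of panel_orange in the frame of cam_head between -0.015 and 0.015 m and y of panel_orange in the frame of cam_head between -0.015 and 0.015 m and z of panel_orange in the frame of cam_head between 0.135 and 0.165 m and angle between the z axis of panel_orange and the z axis of cam_head, either way round below 0.14 rad and angle between the x axis of panel_orange and the y axis of cam_head, either way round below 0.16 rad and angle between panel_orange's own z axis and vertical below 1 rad and height (world z) of panel_orange above 0.2 m and contact force between panel_orange and the fingers above 2 N and contact force between panel_orange and cam_base below 0.05 N and linear speed of panel_orange below 0.02 m/s and angular speed of panel_orange below 0.15 rad/s); the arm keeps its last pose, push and grip.
It fails at once if a tool or other thing on the bench was disturbed (moved more than 25 mm) (distance of any of brush, scissors, roller, tape, cup, spatula from where it was at the start of the episode above 0.025 m).
It fails at once if the grey panel was shoved (moved more than 15 mm) (distance of panel_grey from where it was at the start of the episode above 0.015 m).
It fails at once if the camera was knocked (more than 5 N) (contact force between cam_base and the arm above 5 N or contact force between cam_base and the fingers above 5 N or contact force between cam_base and panel_orange above 5 N or contact force between cam_base and panel_blue above 5 N or contact force between cam_base and sheet above 5 N).
It fails at once if the sheet or the blue panel was dropped onto the stack instead of set down (falling faster than 0.5 m/s) ((linear speed of sheet above 0.5 m/s and contact force between sheet and the fingers below 0.05 N and horizontal distance between sheet and panel_grey below 0.06 m) or (linear speed of panel_blue above 0.5 m/s and contact force between panel_blue and the fingers below 0.05 N and horizontal distance between panel_blue and panel_grey below 0.06 m)).
It also fails if it takes over 64 s, if anything falls off the work surface, if the arm or the gripper's body presses on something with over 40 N, if the wrist force passes 120 N, or if a joint passes its speed limit or range.

### The arm

A 6-joint arm with a two-finger parallel gripper is mounted at the origin on the work surface. World frame = base frame: x ahead of the robot, y to its left, z up, the work surface at z = 0. Lengths are in mm, angles in rad, forces in N, time in s.
With the tool pointing down it reaches from about 275 to 1000 mm from the base axis. Payload 8.4 kg.
Tool frame: the origin (TCP) lies on the centre line of the jaws, within the pads' length; the fingertips stand 25 mm ahead of it and the grasp point (between the pads) lies 6 mm ahead of it; z points along the fingers, x is the direction in which the jaws open and shut, and the axes are right-handed (so a half turn about z gives the same grasp; the last joint's range is limited). The gripper opens to 85 mm and grips with 20 to 120 N. Pads are 22 mm wide; open, the fingers measure 114 mm over their backs; the gripper's body (76 mm by 85 mm) begins 54 mm behind the grasp point. The pads swing forward as they close: fully open they stand 13 mm farther back than shut.
Start: joints at [-1.129, 0.353, 1.633, -0, 1.155, -0.002], TCP at [268.358, -564.457, 256.281] pointing down, gripper open.
Joint ranges: [-2.63, 2.63], [-0.92, 2.1], [0.06, 2.66], [-1.3, 4.44], [0, 2.69], [-3.02, 3.02]. Speed limits (rad/s): [2.22, 2.22, 2.79, 3.14, 3.14, 3.14].

### API

Orientations are given as [roll, pitch, yaw] about the fixed x, y, z axes, in that order (R = Rz(yaw) Ry(pitch) Rx(roll)).
In Python, from rig import r gives the robot as it stands. The module is installed in compiled form; this text tells all that it offers.
- The arm moves only by the tool jog_arm, never from a script. Its argument "deltas" is a list of rows, each an object with "gripper": the gripper command: -1 is fully open, 1 is shut, values between are in proportion; "translation": the shift along the world's x, y, z in units of 10 cm (1.0 is 10 cm), a list of three; "dr": the turn, a rotation vector about the world's x, y, z in units of pi/2 rad (1.0 is pi/2 rad), a list of three. In form: [{"gripper": gripper, "translation": [x, y, z], "dr": [wx, wy, wz]}, ...]. A call has 1 to 12 rows; each row shifts and turns the commanded pose from where the row before left it; what a row does not reach is not made up. A row lasts 1/12 s, in which the tool goes at most 41.7 mm and 7.16 degrees, less where a joint would pass 70% of its speed; a pose out of reach is approached as far as the arm can. A call with a number of a shift or a turn outside -1 to 1 is refused whole. A call with a gripper value outside its range is refused whole. The fingers move at their own pace and stop on an object; "squeeze" is the grip in N (left out, the last holds). Time passes only in rows, so rows that do not move let the fingers close. It gives the time, the measured TCP pose, the force and the opening at its end, in the units of the state.
- r.sense(): the state, without advancing time (a new reading comes with each control period).
- r.grab_frame(name): name is "scene" or "side" or "wrist"; returns the picture (420x560x3 uint8, blue, green, red); there is no depth.
- r.calibration(name): a dict with "mtx" (3x3 intrinsics, pixels), "k1" (the pictures are not rectified: a ray, as slopes to the right and down, at radius r is drawn at 1 + k1 r^2 times it, then the intrinsics apply), "world_from_camera" (4x4, takes a point from camera to world coordinates). Camera axes: x right, y down, z forward; pixel columns grow to the right and rows downward; lengths in mm; the calibration is good to about 2 mm. A picture is of the moment at which its call begins: read the wrist's pose just before it. calibration takes no time and is no camera call; for the wrist camera it gives the pose at the moment of the call.
- r.sign_off(): hands the job in, once; it reports no verdict.
The state is a dict: "clock": time; "qpos": joint angles; "qvel": joint speeds; "joint_efforts": joint torques, N m; "eef_pos": TCP position; "tcp_rot": TCP orientation; "contact_force": force on the tool from outside, world axes, zero at the start; "wrist_torque": the same for the moment, N m; "opening": opening from 0.0 (shut) to 1.0 (fully open).
Only numpy, scipy, OpenCV 4.12 (cv2) and the standard library are available. Lean on these libraries where they do the work, as an engineer would, in place of code of your own. Each camera call takes 0.05 s, during which the arm holds its last target. There are 200 camera calls.

## Working session

There is one attempt and no reset: what is moved stays moved. The work goes in short steps, Python scripts to look and compute and a tool call to move; the robot and the scene stay as the last step left them, time stands still between calls to the robot, and variables do not carry over. Pictures are saved under pics/ and viewed, about 8 in all and at most 12, crops included, and the job is handed in when it is done.

Besides the shell and the picture viewer there is one more tool, called after "Request:" by a JSON object that holds its "op" and its "data", one argument or row to a line. jog_arm: Moves the arm, as the interface text tells. Shifts and turns lie within -1 to 1; 1 stands for 10 cm of shift or pi/2 rad of turn. Its arguments: {"type":"object","properties":{"deltas":{"type":"array"},"squeeze":{"type":"number"}},"required":["deltas"]}

```bash
mkdir -p pics
cat > h.py <<'E'
import numpy as np, cv2, sys
from rig import r
def ray(c,uv):
    K=c["mtx"];K=np.array(K);x=(uv[0]-K[0,2])/K[0,0];y=(uv[1]-K[1,2])/K[1,1]
    s=1.0
    for _ in range(20):
        rr=(x*x+y*y)/s**2; s=1+c["k1"]*rr
    return np.array([x/s,y/s,1.0])
def hit(c,uv,z):
    T=np.array(c["world_from_camera"]);d=T[:3,:3]@ray(c,uv);o=T[:3,3]
    return o+d*(z-o[2])/d[2]
def proj(c,P):
    T=np.array(c["world_from_camera"]);p=T[:3,:3].T@(np.array(P,float)-T[:3,3])
    x,y=p[0]/p[2],p[1]/p[2];s=1+c["k1"]*(x*x+y*y);K=np.array(c["mtx"])
    return K[0,0]*x*s+K[0,2],K[1,1]*y*s+K[1,2]
E
python3 - <<'E'
from h import *
s=r.sense();print(s)
for n in("scene","side"):
    c=r.calibration(n);print(n,np.round(c["mtx"],1).tolist(),c["k1"],np.round(c["world_from_camera"],3).tolist())
    f=r.grab_frame(n);np.save(n+".npy",f);cv2.imwrite(f"pics/{n}0.png",cv2.resize(f,(800,600),interpolation=cv2.INTER_CUBIC))
E
```

```text
{'clock': 0.0, 'qpos': array([-1.12938716e+00,  3.53652071e-01,  1.63415269e+00, -3.08603251e-05,
        1.15517695e+00, -2.39181007e-03]), 'qvel': array([-0.0013332 ,  0.0016157 , -0.00014337,  0.00083004,  0.0007399 ,
        0.00042868]), 'joint_efforts': array([ 3.58058358e-03, -6.05230236e+01, -3.42065799e+01,  3.72000677e-04,
        9.54426796e-03,  4.19026401e-05]), 'eef_pos': array([ 268.16603079, -564.05323477,  255.55125834]), 'tcp_rot': array([ 3.14156776e+00,  1.38912418e-03, -1.12698289e+00]), 'contact_force': array([ 0.29559243,  0.03554265, -0.10549954]), 'wrist_torque': array([ 0.04981016,  0.00524303, -0.02862543]), 'opening': 0.9969465629718446}
scene [[518.8, 0.0, 287.9], [0.0, 518.8, 214.1], [0.0, 0.0, 1.0]] -0.1389855661386557 [[0.054, 0.558, -0.828, 1866.894], [0.999, -0.026, 0.048, -95.746], [0.006, -0.829, -0.559, 1001.103], [0.0, 0.0, 0.0, 1.0]]
side [[489.8, 0.0, 271.3], [0.0, 489.8, 208.5], [0.0, 0.0, 1.0]] 0.04800582452531104 [[-0.913, -0.283, 0.295, 120.292], [-0.408, 0.605, -0.684, 864.066], [0.015, -0.744, -0.668, 968.503], [0.0, 0.0, 0.0, 1.0]]
```

View pics/scene0.png

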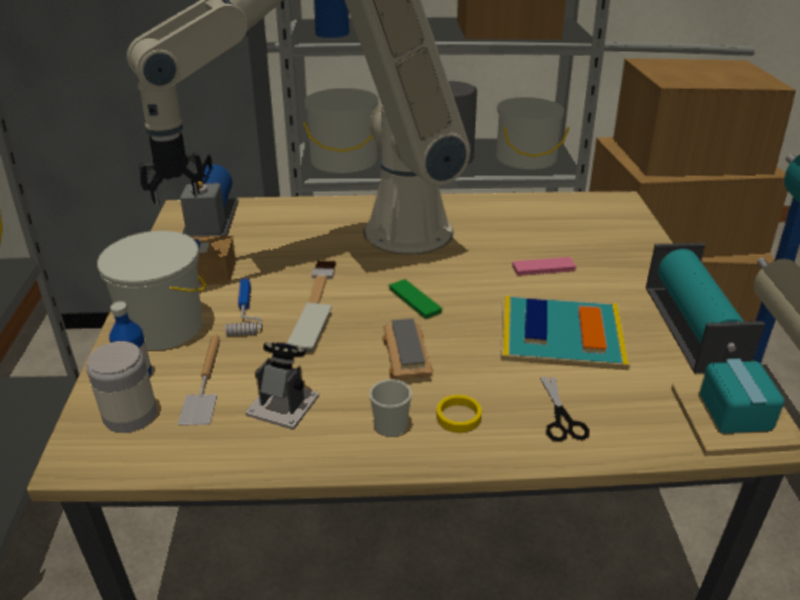

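View pics/side0.png

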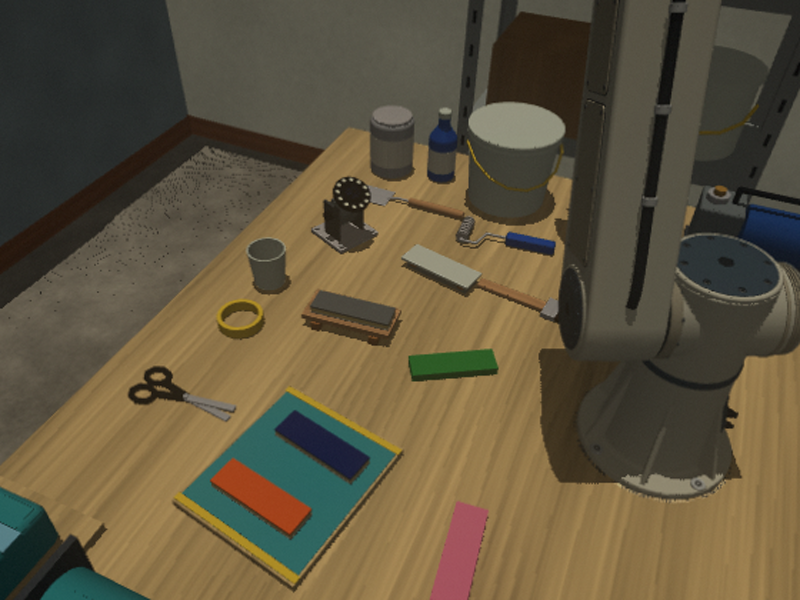

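The scene camera faces the robot. At 800 px scale it shows the sheet near (310,328), grey panel near (408,343), camera head near (284,350), blue panel near (537,320), orange near (593,328). The side view shows the same layout, with the sheet at (441,268), grey at (353,310), blue at (322,443), orange at (261,495) and the ring light at (351,193).

Run:
```python
from h import *
pts={"sheet":([310,328],[441,268],24),"grey":([408,343],[353,310],46),"blue":([537,320],[322,440],32),"orange":([593,328],[261,492],32),"glass":([285,349],[351,193],131),"roller":([243,328],[464,230],15),"brushferrule":([322,268],[549,310],8),"bladetip":([197,408],[378,195],3)}
for k,(a,b,z) in pts.items():
    print(k,[hit(r.calibration(n),np.array(p)*.7,z).round(0)[:2] for n,p in(("scene",a),("side",b))])
c=r.calibration("wrist");T=np.array(c["world_from_camera"]);s=r.sense()
from scipy.spatial.transform import Rotation as R
Rt=R.from_euler("xyz",s["tcp_rot"]).as_matrix()
print(np.round(c["mtx"],1).tolist(),c["k1"]);print("cam in tcp",np.round(Rt.T@(T[:3,3]-s["eef_pos"]),1),np.round(Rt.T@T[:3,:3],3).tolist())
```

```text
sheet [array([ 497., -245.]), array([ 473., -238.])]
grey [array([593., -28.]), array([574., -20.])]
blue [array([501., 272.]), array([489., 267.])]
orange [array([539., 394.]), array([527., 390.])]
glass [array([ 715., -274.]), array([ 698., -268.])]
roller [array([ 478., -401.]), array([ 477., -399.])]
brushferrule [array([ 208., -233.]), array([ 233., -224.])]
bladetip [array([ 736., -463.]), array([ 723., -461.])]
[[372.2, 0.0, 277.5], [0.0, 372.2, 211.9], [0.0, 0.0, 1.0]] -0.10146819804862522
cam in tcp [   0.2  -65.9 -117.9] [[1.0, -0.0, 0.001], [-0.0, 0.965, 0.263], [-0.001, -0.263, 0.965]]
```

Request:
{"op": "jog_arm", "data": {
  "deltas": [
    {"gripper": -1,"translation": [0.1,0.3,0.1],"dr": [0,0,-0.023]},
    {"gripper": -1,"translation": [0.2,0.3,0.1],"dr": [0,0,-0.023]},
    {"gripper": -1,"translation": [0.2,0.35,0.1],"dr": [0,0,-0.023]},
    {"gripper": -1,"translation": [0.2,0.35,0.1],"dr": [0,0,-0.023]},
    {"gripper": -1,"translation": [0.2,0.35,0.1],"dr": [0,0,-0.023]},
    {"gripper": -1,"translation": [0.2,0.35,0.1],"dr": [0,0,-0.023]},
    {"gripper": -1,"translation": [0.25,0.35,0],"dr": [0,0,-0.023]},
    {"gripper": -1,"translation": [0.25,0.35,0],"dr": [0,0,-0.023]},
    {"gripper": -1,"translation": [0.25,0.35,0],"dr": [0,0,-0.023]},
    {"gripper": -1,"translation": [0.25,0.35,0],"dr": [0,0,-0.023]},
    {"gripper": -1,"translation": [0.25,0.35,0],"dr": [0,0,-0.023]},
    {"gripper": -1,"translation": [0.25,0.35,0],"dr": [0,0,-0.023]}
  ],
  "squeeze": 40
}}

```text
clock: 1.1
eef_pos: [524.3, -159.0, 316.2]
tcp_rot: [3.141, 0.0, -1.562]
contact_force: [0.2, -1.2, 1.2]
opening: 0.998
```

Request:
{"op": "jog_arm", "data": {
  "deltas": [
    {"gripper": -1,"translation": [0,0,0],"dr": [0,0,0]},
    {"gripper": -1,"translation": [0,0,0],"dr": [0,0,0]}
  ]
}}

```text
clock: 1.27
eef_pos: [524.5, -159.0, 315.8]
tcp_rot: [3.141, 0.0, -1.557]
contact_force: [-0.6, -0.7, 0.1]
opening: 1.0
```

```bash
cat >> h.py <<'E'
def snap(tag,name="wrist"):
    c=r.calibration(name);s=r.sense();f=r.grab_frame(name)
    np.savez(tag+".npz",f=f,mtx=c["mtx"],k1=c["k1"],world_from_camera=c["world_from_camera"])
    cv2.imwrite(f"pics/{tag}.png",cv2.resize(f,(800,600),interpolation=cv2.INTER_CUBIC))
    print(tag,round(s["clock"],2),s["eef_pos"].round(1),s["tcp_rot"].round(3),round(s["opening"],3))
E
python3 -c "
from h import *
snap('w1')"
```

```text
w1 1.27 [ 524.5 -159.   315.8] [ 3.141  0.    -1.557] 1.0
```

View pics/w1.png

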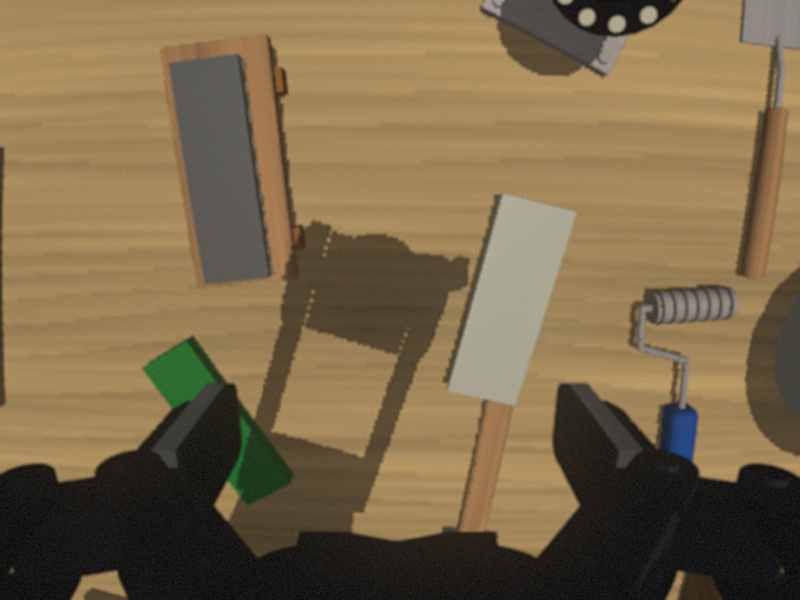

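Wrist view (800 px scale): sheet corners are at (500,195), (575,212), (517,404), (447,388). Grey panel top corners are at (170,64), (239,55), (270,276), (205,283). The brush handle starts just beyond the sheet's near end, and the ring light is cut off at the top edge.

```bash
cat >> h.py <<'E'
def rect(tag,px,z,sc=.7):
    c=np.load(tag+".npz");P=np.array([hit(c,np.array(p)*sc,z)[:2] for p in px])
    e=[P[(i+1)%4]-P[i] for i in range(4)]
    L=[np.linalg.norm(v) for v in e];d=(e[0]-e[2]) if L[0]>L[1] else (e[1]-e[3])
    a=np.arctan2(d[1],d[0]);a=(a+np.pi/2)%np.pi-np.pi/2
    print(tag,"centre",P.mean(0).round(1),"sides",np.round(L,1),"long-axis yaw",a.round(3));return P.mean(0),a
E
python3 -c "
from h import *
rect('w1',[(500,195),(575,212),(517,404),(447,388)],24)
rect('w1',[(170,64),(239,55),(270,276),(205,283)],46)
"
```

```text
w1 centre [ 478.8 -250.7] sides [ 60.5 165.9  62.  163.4] long-axis yaw -0.207
w1 centre [579.7 -32. ] sides [ 49.8 157.2  50.6 158.1] long-axis yaw 0.101
```

Request:
{"op": "jog_arm", "data": {
  "deltas": [
    {"gripper": -1,"translation": [-0.057,-0.115,-0.28],"dr": [0,0,-0.0176]},
    {"gripper": -1,"translation": [-0.057,-0.115,-0.28],"dr": [0,0,-0.0176]},
    {"gripper": -1,"translation": [-0.057,-0.115,-0.28],"dr": [0,0,-0.0176]},
    {"gripper": -1,"translation": [-0.057,-0.115,-0.28],"dr": [0,0,-0.0176]},
    {"gripper": -1,"translation": [-0.057,-0.115,-0.28],"dr": [0,0,-0.0176]},
    {"gripper": -1,"translation": [-0.057,-0.115,-0.28],"dr": [0,0,-0.0176]},
    {"gripper": -1,"translation": [-0.057,-0.115,-0.28],"dr": [0,0,-0.0176]},
    {"gripper": -1,"translation": [-0.057,-0.115,-0.28],"dr": [0,0,-0.0176]},
    {"gripper": -1,"translation": [0,0,0],"dr": [0,0,0]}
  ]
}}

```text
clock: 2.07
eef_pos: [473.3, -254.1, 87.7]
tcp_rot: [3.134, 0.002, -1.786]
contact_force: [-2.4, 0.8, -0.3]
opening: 0.999
```

```bash
python3 -c "
from h import *
snap('w2')"
```

```text
w2 2.07 [ 473.3 -254.1   87.7] [ 3.134e+00  2.000e-03 -1.786e+00] 0.999
```

View pics/w2.png

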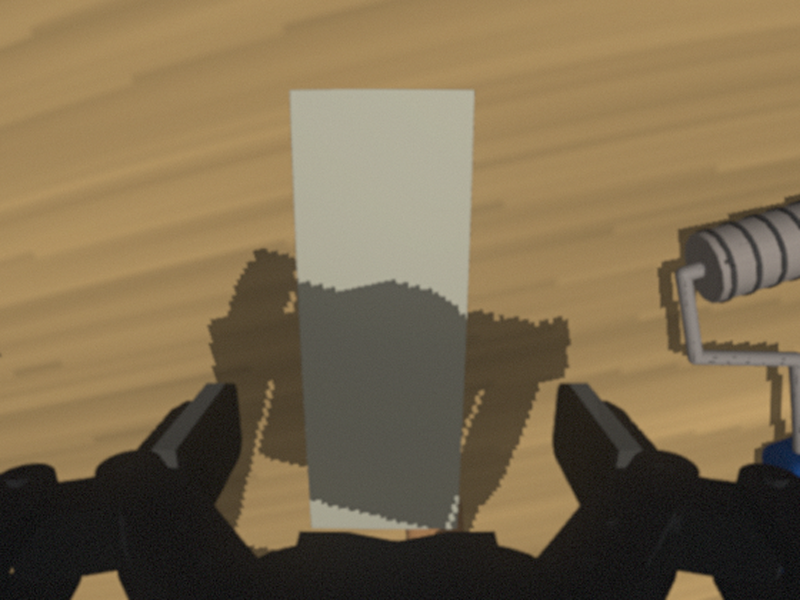

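The sheet's corners are at (290,90), (474,91), (459,529), (312,527), and it sits between the fingers.

```bash
python3 -c "
from h import *
rect('w2',[(290,90),(474,91),(459,529),(312,527)],24);s=r.sense();print(s['eef_pos'],s['tcp_rot'])
"
```

```text
w2 centre [ 478.1 -251. ] sides [ 59.6 167.8  60.4 167.4] long-axis yaw -0.214
[ 474.90820031 -253.85534537   89.9942293 ] [ 3.13598624e+00  1.38425516e-03 -1.78465712e+00]
```

Request:
{"op": "jog_arm", "data": {
  "deltas": [
    {"gripper": -1,"translation": [0,0,-0.25],"dr": [0,0,0]},
    {"gripper": -1,"translation": [0,0,-0.2],"dr": [0,0,0]},
    {"gripper": -1,"translation": [0,0,-0.13],"dr": [0,0,0]},
    {"gripper": -1,"translation": [0,0,0],"dr": [0,0,0]},
    {"gripper": -1,"translation": [0,0,0],"dr": [0,0,0]}
  ]
}}

```text
clock: 2.53
eef_pos: [478.4, -253.4, 35.3]
tcp_rot: [-3.141, -0.0, -1.782]
contact_force: [-0.1, 0.4, 0.1]
opening: 0.997
```

Request:
{"op": "jog_arm", "data": {
  "deltas": [
    {"gripper": -1,"translation": [0,0.02,-0.04],"dr": [0,0,0]},
    {"gripper": 1,"translation": [0,0,0],"dr": [0,0,0]},
    {"gripper": 1,"translation": [0,0,0],"dr": [0,0,0]},
    {"gripper": 1,"translation": [0,0,0],"dr": [0,0,0]},
    {"gripper": 1,"translation": [0,0,0],"dr": [0,0,0]},
    {"gripper": 1,"translation": [0,0,0],"dr": [0,0,0]},
    {"gripper": 1,"translation": [0,0,0],"dr": [0,0,0]},
    {"gripper": 1,"translation": [0,0,0],"dr": [0,0,0]}
  ],
  "squeeze": 30
}}

```text
clock: 3.2
eef_pos: [478.6, -251.2, 31.4]
tcp_rot: [-3.14, -0.0, -1.782]
contact_force: [-1.0, 1.8, 6.9]
opening: 0.694
```

Request:
{"op": "jog_arm", "data": {
  "deltas": [
    {"gripper": 1,"translation": [0,0,0.15],"dr": [0,0,0]},
    {"gripper": 1,"translation": [0,0,0.35],"dr": [0,0,0]},
    {"gripper": 1,"translation": [0,0,0.4],"dr": [0,0,0]},
    {"gripper": 1,"translation": [0.127,0.274,0],"dr": [0,0,0.025]},
    {"gripper": 1,"translation": [0.127,0.274,0],"dr": [0,0,0.025]},
    {"gripper": 1,"translation": [0.127,0.274,0],"dr": [0,0,0.025]},
    {"gripper": 1,"translation": [0.127,0.274,0],"dr": [0,0,0.025]},
    {"gripper": 1,"translation": [0.127,0.274,0],"dr": [0,0,0.025]},
    {"gripper": 1,"translation": [0.127,0.274,0],"dr": [0,0,0.025]},
    {"gripper": 1,"translation": [0.127,0.274,0],"dr": [0,0,0.025]},
    {"gripper": 1,"translation": [0.127,0.274,0],"dr": [0,0,0.025]}
  ]
}}

```text
clock: 4.12
eef_pos: [580.2, -30.3, 120.9]
tcp_rot: [-3.141, -0.0, -1.465]
contact_force: [0.6, -0.3, -0.9]
opening: 0.688
```

Request:
{"op": "jog_arm", "data": {
  "deltas": [
    {"gripper": 1,"translation": [0,0,0],"dr": [0,0,0]},
    {"gripper": 1,"translation": [0,0,0],"dr": [0,0,0]},
    {"gripper": 1,"translation": [0,0,0],"dr": [0,0,0]}
  ]
}}

```text
clock: 4.37
eef_pos: [579.3, -32.0, 120.5]
tcp_rot: [3.141, -0.0, -1.467]
contact_force: [-0.7, -0.1, -1.4]
opening: 0.687
```

```bash
python3 -c "
from h import *
snap('w3')"
```

```text
w3 4.37 [579.3 -32.  120.5] [ 3.141 -0.    -1.467] 0.687
```

View pics/w3.png

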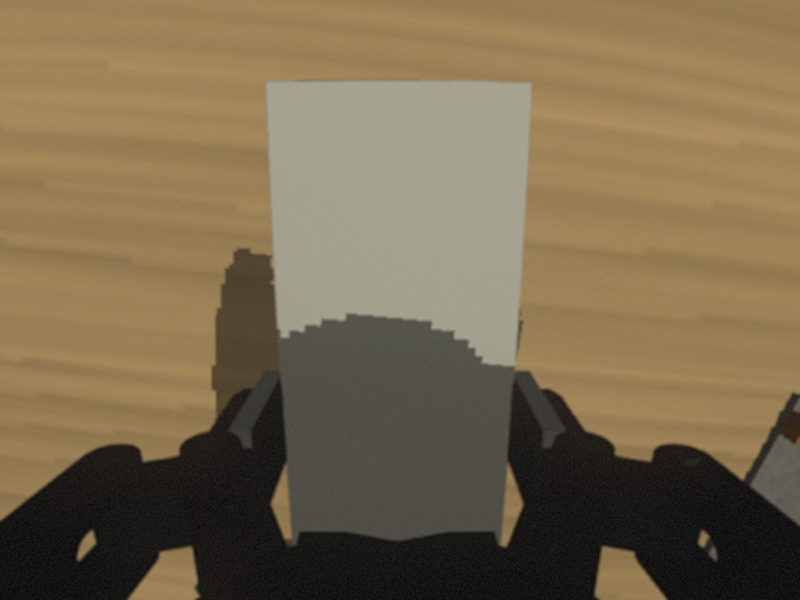

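The sheet is held with corners at (267,82), (531,83), (500,543), (291,543). The grey panel is fully hidden behind it, as expected.

```bash
python3 -c "
from h import *
for z in (106,109,112): rect('w3',[(267,82),(531,83),(500,543),(291,543)],z)
"
```

```text
w3 centre [598.6 -30.6] sides [ 62.6 129.5  63.3 129.7] long-axis yaw 0.097
w3 centre [599.6 -30.5] sides [ 61.2 126.6  61.9 126.7] long-axis yaw 0.097
w3 centre [600.7 -30.4] sides [ 59.7 123.6  60.5 123.8] long-axis yaw 0.097
```

Request:
{"op": "jog_arm", "data": {
  "deltas": [
    {"gripper": 1,"translation": [0,0,-0.2],"dr": [0,0,0]},
    {"gripper": 1,"translation": [0,0,-0.2],"dr": [0,0,0]},
    {"gripper": 1,"translation": [0,0,-0.1],"dr": [0,0,0]},
    {"gripper": 1,"translation": [0,0,-0.05],"dr": [0,0,0]},
    {"gripper": 1,"translation": [0,0,-0.02],"dr": [0,0,0]},
    {"gripper": 1,"translation": [0,0,-0.01],"dr": [0,0,0]},
    {"gripper": 1,"translation": [0,0,0],"dr": [0,0,0]},
    {"gripper": 1,"translation": [0,0,0],"dr": [0,0,0]}
  ]
}}

```text
clock: 5.08
eef_pos: [580.2, -32.0, 63.0]
tcp_rot: [-3.14, -0.0, -1.468]
contact_force: [0.6, 0.3, -0.3]
opening: 0.689
```

Request:
{"op": "jog_arm", "data": {
  "deltas": [
    {"gripper": 1,"translation": [0,0,-0.01],"dr": [0,0,0]},
    {"gripper": 1,"translation": [0,0,0],"dr": [0,0,0]},
    {"gripper": 1,"translation": [0,0,0],"dr": [0,0,0]}
  ]
}}

```text
clock: 5.33
eef_pos: [579.8, -31.8, 61.6]
tcp_rot: [-3.141, -0.0, -1.467]
contact_force: [-0.3, -0.0, 0.3]
opening: 0.694
```

Request:
{"op": "jog_arm", "data": {
  "deltas": [
    {"gripper": 1,"translation": [0,0,-0.01],"dr": [0,0,0]},
    {"gripper": 1,"translation": [0,0,0],"dr": [0,0,0]},
    {"gripper": 1,"translation": [0,0,0],"dr": [0,0,0]}
  ]
}}

```text
clock: 5.58
eef_pos: [579.6, -31.8, 60.2]
tcp_rot: [3.141, 0.0, -1.467]
contact_force: [-0.1, -0.1, -0.2]
opening: 0.691
```

Request:
{"op": "jog_arm", "data": {
  "deltas": [
    {"gripper": 1,"translation": [0,0,-0.01],"dr": [0,0,0]},
    {"gripper": 1,"translation": [0,0,0],"dr": [0,0,0]},
    {"gripper": 1,"translation": [0,0,0],"dr": [0,0,0]}
  ]
}}

```text
clock: 5.83
eef_pos: [579.7, -31.8, 59.4]
tcp_rot: [-3.141, -0.0, -1.467]
contact_force: [-0.3, 0.1, 3.2]
opening: 0.694
```

Request:
{"op": "jog_arm", "data": {
  "deltas": [
    {"gripper": -0.6,"translation": [0,0,0],"dr": [0,0,0]},
    {"gripper": -1,"translation": [0,0,0],"dr": [0,0,0]},
    {"gripper": -1,"translation": [0,0,0],"dr": [0,0,0]},
    {"gripper": -1,"translation": [0,0,0],"dr": [0,0,0]},
    {"gripper": -1,"translation": [0,0,0.1],"dr": [0,0,0]},
    {"gripper": -1,"translation": [0,0,0.2],"dr": [0,0,0]},
    {"gripper": -1,"translation": [0,0,0.35],"dr": [0,0,0]},
    {"gripper": -1,"translation": [0,0,0.35],"dr": [0,0,0]},
    {"gripper": -1,"translation": [0,0,0.35],"dr": [0,0,0]},
    {"gripper": -1,"translation": [0,0,0.35],"dr": [0,0,0]},
    {"gripper": -1,"translation": [0,0,0.3],"dr": [0,0,0]},
    {"gripper": -1,"translation": [0,0,0],"dr": [0,0,0]}
  ]
}}

```text
clock: 6.83
eef_pos: [582.6, -32.0, 266.8]
tcp_rot: [-3.131, -0.002, -1.468]
contact_force: [1.0, 0.4, 1.0]
opening: 1.001
```

Request:
{"op": "jog_arm", "data": {
  "deltas": [
    {"gripper": -1,"translation": [0,0,0],"dr": [0,0,0]},
    {"gripper": -1,"translation": [0,0,0],"dr": [0,0,0]}
  ]
}}

```text
clock: 7.0
eef_pos: [579.2, -31.8, 259.2]
tcp_rot: [3.141, 0.0, -1.468]
contact_force: [1.1, 0.4, -1.2]
opening: 1.001
```

```bash
python3 -c "
from h import *
snap('w4')"
```

```text
w4 7.0 [579.2 -31.8 259.2] [ 3.141  0.    -1.468] 1.001
```

View pics/w4.png

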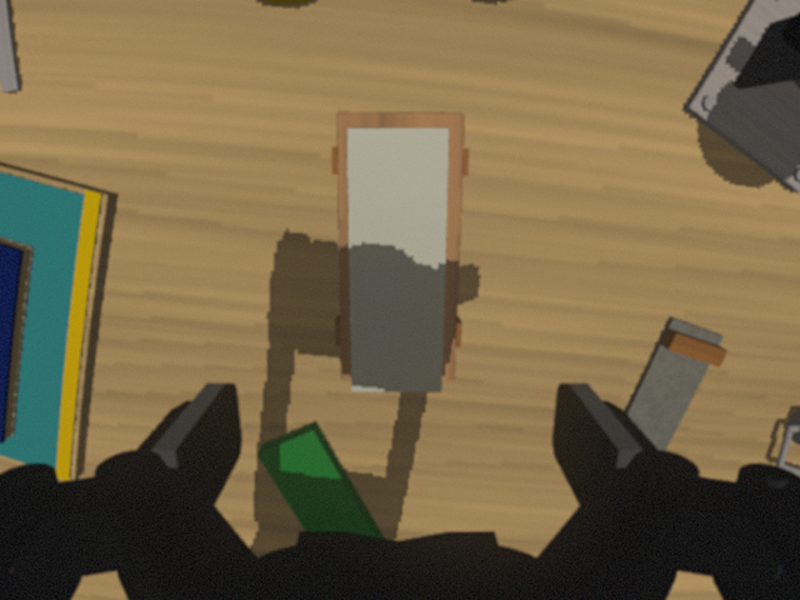

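The sheet is on the grey panel with corners at (347,128), (449,128), (441,391), (352,391). It sits flat and squarely over the pallet.

```bash
python3 -c "
from h import *
rect('w4',[(347,128),(449,128),(441,391),(352,391)],52)
"
```

```text
w4 centre [579.6 -32.8] sides [ 60.  167.5  59.3 167.4] long-axis yaw 0.098
```

Request:
{"op": "jog_arm", "data": {
  "deltas": [
    {"gripper": -1,"translation": [-0.1,0.34,0],"dr": [0,0,0]},
    {"gripper": -1,"translation": [-0.1,0.34,0],"dr": [0,0,0]},
    {"gripper": -1,"translation": [-0.1,0.34,0],"dr": [0,0,0]},
    {"gripper": -1,"translation": [-0.1,0.34,0],"dr": [0,0,0]},
    {"gripper": -1,"translation": [-0.1,0.34,0],"dr": [0,0,0]},
    {"gripper": -1,"translation": [-0.1,0.34,0],"dr": [0,0,0]},
    {"gripper": -1,"translation": [-0.1,0.34,0],"dr": [0,0,0]},
    {"gripper": -1,"translation": [-0.1,0.34,0],"dr": [0,0,0]},
    {"gripper": -1,"translation": [0,0.34,0],"dr": [0,0,0]},
    {"gripper": -1,"translation": [0,0.34,0],"dr": [0,0,0]},
    {"gripper": -1,"translation": [0,0,0],"dr": [0,0,0]},
    {"gripper": -1,"translation": [0,0,0],"dr": [0,0,0]}
  ]
}}

```text
clock: 8.05
eef_pos: [498.6, 309.3, 257.4]
tcp_rot: [3.139, -0.001, -1.465]
contact_force: [-0.5, -0.2, -0.8]
opening: 0.998
```

Request:
{"op": "jog_arm", "data": {
  "deltas": [
    {"gripper": -1,"translation": [0,0,0],"dr": [0,0,0]}
  ]
}}

```text
clock: 8.13
eef_pos: [498.9, 307.6, 257.7]
tcp_rot: [3.139, -0.002, -1.467]
contact_force: [0.0, -0.7, -0.1]
opening: 1.0
```

```bash
python3 -c "
from h import *
snap('w5')"
```

```text
w5 8.13 [498.9 307.6 257.7] [ 3.139e+00 -2.000e-03 -1.467e+00] 1.0
```

View pics/w5.png

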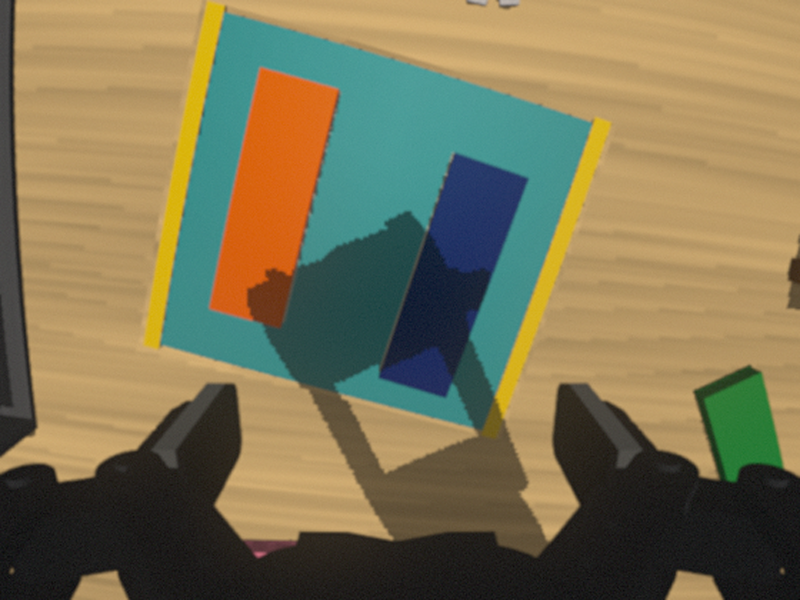

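Blue top corners are at (455,153), (528,178), (446,396), (381,376). Orange top corners are at (261,67), (339,90), (282,328), (209,309).

```bash
python3 -c "
from h import *
rect('w5',[(455,153),(528,178),(446,396),(381,376)],32)
rect('w5',[(261,67),(339,90),(282,328),(209,309)],32)
s=r.sense();print(s['eef_pos'],s['tcp_rot'][2],s['qpos'].round(2))
"
```

```text
w5 centre [489.3 269.3] sides [ 49.4 158.4  48.3 157.7] long-axis yaw -0.205
w5 centre [528.  391.1] sides [ 49.8 159.   51.3 160.4] long-axis yaw -0.173
[499.09463473 307.14452711 258.04679192] -1.4677227316417403 [ 0.55  0.29  1.72 -0.    1.14  2.02]
```

Request:
{"op": "jog_arm", "data": {
  "deltas": [
    {"gripper": -1,"translation": [-0.012,-0.05,-0.24],"dr": [0,0,-0.0245]},
    {"gripper": -1,"translation": [-0.012,-0.05,-0.24],"dr": [0,0,-0.0245]},
    {"gripper": -1,"translation": [-0.012,-0.05,-0.24],"dr": [0,0,-0.0245]},
    {"gripper": -1,"translation": [-0.012,-0.05,-0.24],"dr": [0,0,-0.0245]},
    {"gripper": -1,"translation": [-0.012,-0.05,-0.24],"dr": [0,0,-0.0245]},
    {"gripper": -1,"translation": [-0.012,-0.05,-0.24],"dr": [0,0,-0.0245]},
    {"gripper": -1,"translation": [-0.012,-0.05,-0.24],"dr": [0,0,-0.0245]},
    {"gripper": -1,"translation": [-0.012,-0.04,-0.24],"dr": [0,0,-0.0245]},
    {"gripper": -1,"translation": [0,0,-0.1],"dr": [0,0,0]},
    {"gripper": -1,"translation": [0,0,-0.05],"dr": [0,0,0]},
    {"gripper": -1,"translation": [0,0,0],"dr": [0,0,0]},
    {"gripper": -1,"translation": [0,0,0],"dr": [0,0,0]}
  ]
}}

```text
clock: 9.18
eef_pos: [490.8, 269.3, 53.1]
tcp_rot: [-3.141, 0.001, -1.775]
contact_force: [-0.1, 0.7, 0.4]
opening: 1.001
```

Request:
{"op": "jog_arm", "data": {
  "deltas": [
    {"gripper": -1,"translation": [-0.01,0,-0.06],"dr": [0,0,0]},
    {"gripper": -1,"translation": [0,0,-0.04],"dr": [0,0,0]},
    {"gripper": -1,"translation": [0,0,0],"dr": [0,0,0]},
    {"gripper": 1,"translation": [0,0,0],"dr": [0,0,0]},
    {"gripper": 1,"translation": [0,0,0],"dr": [0,0,0]},
    {"gripper": 1,"translation": [0,0,0],"dr": [0,0,0]},
    {"gripper": 1,"translation": [0,0,0],"dr": [0,0,0]},
    {"gripper": 1,"translation": [0,0,0],"dr": [0,0,0]},
    {"gripper": 1,"translation": [0,0,0],"dr": [0,0,0]},
    {"gripper": 1,"translation": [0,0,0],"dr": [0,0,0]},
    {"gripper": 1,"translation": [0,0,0],"dr": [0,0,0]}
  ],
  "squeeze": 40
}}

```text
clock: 10.1
eef_pos: [489.3, 269.4, 42.7]
tcp_rot: [-3.141, 0.0, -1.775]
contact_force: [-1.1, -0.2, 5.1]
opening: 0.571
```

Request:
{"op": "jog_arm", "data": {
  "deltas": [
    {"gripper": 1,"translation": [0,0,0.15],"dr": [0,0,0]},
    {"gripper": 1,"translation": [0,0,0.4],"dr": [0,0,0]},
    {"gripper": 1,"translation": [0,0,0.4],"dr": [0,0,0]},
    {"gripper": 1,"translation": [0.1,-0.335,0],"dr": [0,0,0.0216]},
    {"gripper": 1,"translation": [0.1,-0.335,0],"dr": [0,0,0.0216]},
    {"gripper": 1,"translation": [0.1,-0.335,0],"dr": [0,0,0.0216]},
    {"gripper": 1,"translation": [0.1,-0.335,0],"dr": [0,0,0.0216]},
    {"gripper": 1,"translation": [0.1,-0.335,0],"dr": [0,0,0.0216]},
    {"gripper": 1,"translation": [0.1,-0.335,0],"dr": [0,0,0.0216]},
    {"gripper": 1,"translation": [0.1,-0.335,0],"dr": [0,0,0.0216]},
    {"gripper": 1,"translation": [0.1,-0.335,0],"dr": [0,0,0.0216]},
    {"gripper": 1,"translation": [0.1,-0.335,0],"dr": [0,0,0.0216]}
  ]
}}

```text
clock: 11.1
eef_pos: [579.1, -34.1, 137.1]
tcp_rot: [3.141, 0.0, -1.468]
contact_force: [1.6, 0.2, -1.2]
opening: 0.575
```

Request:
{"op": "jog_arm", "data": {
  "deltas": [
    {"gripper": 1,"translation": [0,0,0],"dr": [0,0,0]},
    {"gripper": 1,"translation": [0,0,0],"dr": [0,0,0]},
    {"gripper": 1,"translation": [0,0,0],"dr": [0,0,0]}
  ]
}}

```text
clock: 11.35
eef_pos: [578.5, -32.3, 136.9]
tcp_rot: [3.141, 0.0, -1.471]
contact_force: [0.2, -0.1, -1.6]
opening: 0.574
```

```bash
python3 -c "
from h import *
snap('w6')"
```

```text
w6 11.35 [578.5 -32.3 136.9] [ 3.141  0.    -1.471] 0.574
```

View pics/w6.png

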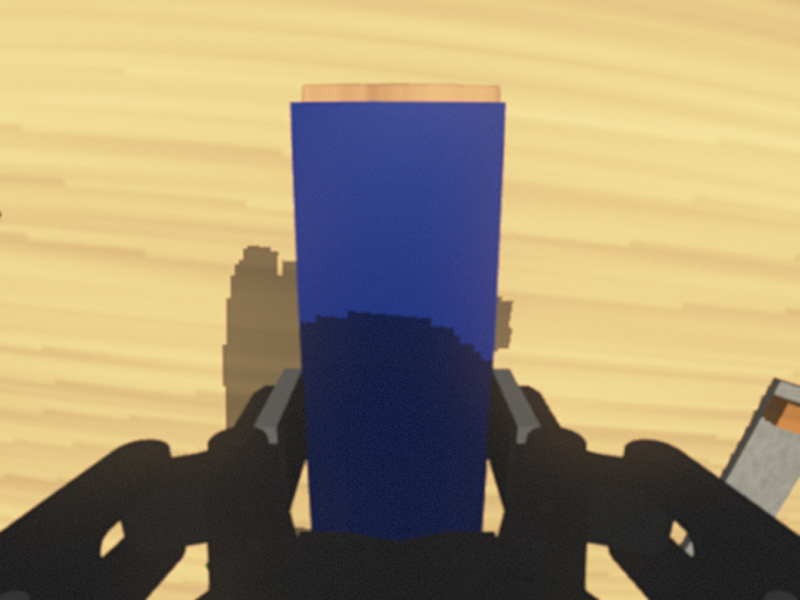

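Blue is held with its far edge running from (291,102) to (505,102), and the pallet end is visible just beyond it.

```bash
python3 -c "
from h import *
c=np.load('w6.npz')
for z in(122,126,130):
  a,b=[hit(c,np.array(p)*.7,z)[:2] for p in((291,102),(505,102))]
  n=np.array([np.cos(.1),np.sin(.1)]);print(z,np.linalg.norm(a-b),(a+b)/2-80*n)
"
```

```text
122 51.091977312025534 [578.18481539 -33.18388756]
126 49.55222738294758 [577.78054923 -33.21245924]
130 48.0124774538696 [577.37628307 -33.24103093]
```

Request:
{"op": "jog_arm", "data": {
  "deltas": [
    {"gripper": 1,"translation": [0.01,0,-0.2],"dr": [0,0,0]},
    {"gripper": 1,"translation": [0,0,-0.2],"dr": [0,0,0]},
    {"gripper": 1,"translation": [0,0,-0.1],"dr": [0,0,0]},
    {"gripper": 1,"translation": [0,0,-0.04],"dr": [0,0,0]},
    {"gripper": 1,"translation": [0,0,-0.01],"dr": [0,0,0]},
    {"gripper": 1,"translation": [0,0,0],"dr": [0,0,0]},
    {"gripper": 1,"translation": [0,0,0],"dr": [0,0,0]},
    {"gripper": 1,"translation": [0,0,0],"dr": [0,0,0]}
  ]
}}

```text
clock: 12.07
eef_pos: [580.7, -32.3, 83.2]
tcp_rot: [-3.14, -0.0, -1.47]
contact_force: [0.5, 0.7, -0.6]
opening: 0.569
```

Aligned within 2 mm; lowering slowly to contact.

Request:
{"op": "jog_arm", "data": {
  "deltas": [
    {"gripper": 1,"translation": [0,0,-0.015],"dr": [0,0,0]},
    {"gripper": 1,"translation": [0,0,-0.01],"dr": [0,0,0]},
    {"gripper": 1,"translation": [0,0,0],"dr": [0,0,0]},
    {"gripper": 1,"translation": [0,0,0],"dr": [0,0,0]}
  ]
}}

```text
clock: 12.4
eef_pos: [580.0, -32.4, 79.8]
tcp_rot: [3.142, 0.0, -1.47]
contact_force: [0.3, -0.9, -1.4]
opening: 0.572
```

Request:
{"op": "jog_arm", "data": {
  "deltas": [
    {"gripper": 1,"translation": [0,0,-0.01],"dr": [0,0,0]},
    {"gripper": 1,"translation": [0,0,0],"dr": [0,0,0]},
    {"gripper": 1,"translation": [0,0,0],"dr": [0,0,0]}
  ]
}}

```text
clock: 12.65
eef_pos: [580.2, -32.3, 78.8]
tcp_rot: [-3.141, -0.0, -1.47]
contact_force: [0.2, 0.2, -0.3]
opening: 0.568
```

Request:
{"op": "jog_arm", "data": {
  "deltas": [
    {"gripper": 1,"translation": [0,0,-0.01],"dr": [0,0,0]},
    {"gripper": 1,"translation": [0,0,0],"dr": [0,0,0]},
    {"gripper": 1,"translation": [0,0,0],"dr": [0,0,0]}
  ]
}}

```text
clock: 12.9
eef_pos: [580.1, -32.4, 78.7]
tcp_rot: [-3.141, -0.0, -1.47]
contact_force: [-2.5, 0.2, 10.3]
opening: 0.573
```

Request:
{"op": "jog_arm", "data": {
  "deltas": [
    {"gripper": -0.3,"translation": [0,0,0],"dr": [0,0,0]},
    {"gripper": -1,"translation": [0,0,0],"dr": [0,0,0]},
    {"gripper": -1,"translation": [0,0,0],"dr": [0,0,0]},
    {"gripper": -1,"translation": [0,0,0],"dr": [0,0,0]},
    {"gripper": -1,"translation": [0,0,0.1],"dr": [0,0,0]},
    {"gripper": -1,"translation": [0,0,0.3],"dr": [0,0,0]},
    {"gripper": -1,"translation": [0,0,0.35],"dr": [0,0,0]},
    {"gripper": -1,"translation": [0,0,0.35],"dr": [0,0,0]},
    {"gripper": -1,"translation": [0,0,0.35],"dr": [0,0,0]},
    {"gripper": -1,"translation": [0,-0.1,0.35],"dr": [0,0,0]},
    {"gripper": -1,"translation": [0,-0.2,0.35],"dr": [0,0,0]},
    {"gripper": -1,"translation": [0,-0.2,0.35],"dr": [0,0,0]}
  ]
}}

```text
clock: 13.9
eef_pos: [579.6, -82.4, 330.5]
tcp_rot: [-3.141, -0.0, -1.469]
contact_force: [0.4, -0.5, -0.4]
opening: 1.0
```

Request:
{"op": "jog_arm", "data": {
  "deltas": [
    {"gripper": -1,"translation": [0.1,-0.3,0],"dr": [0,0,0]},
    {"gripper": -1,"translation": [0.1,-0.3,0],"dr": [0,0,0]},
    {"gripper": -1,"translation": [0.1,-0.3,0],"dr": [0,0,0]},
    {"gripper": -1,"translation": [0.1,-0.3,0],"dr": [0,0,0]},
    {"gripper": -1,"translation": [0,0,0],"dr": [0,0,0]},
    {"gripper": -1,"translation": [0,0,0],"dr": [0,0,0]},
    {"gripper": -1,"translation": [0,0,0],"dr": [0,0,0]},
    {"gripper": -1,"translation": [0,0,0],"dr": [0,0,0]}
  ]
}}

```text
clock: 14.57
eef_pos: [619.7, -201.4, 328.0]
tcp_rot: [3.141, 0.0, -1.469]
contact_force: [-0.4, -0.4, -0.4]
opening: 0.996
```

```bash
python3 -c "
from h import *
snap('w7')"
```

```text
w7 14.57 [ 619.7 -201.4  328. ] [ 3.141  0.    -1.469] 0.996
```

View pics/w7.png

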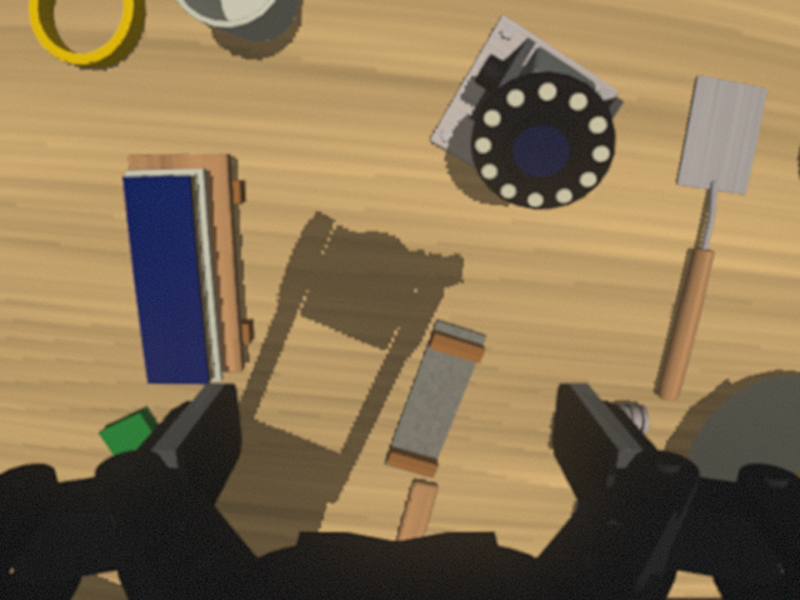

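Blue top corners are at (124,177), (194,175), (211,383), (148,383), with an even white sheet margin. The ring light has 12 LEDs around the glass at about (541,151). The base plate corners are at (503,16), (432,141), (620,98).

Run:
```python
from h import *
from scipy.optimize import least_squares
rect('w7',[(124,177),(194,175),(211,383),(148,383)],68)
c=np.load('w7.npz')
L=np.array([(547,91),(578,101),(598,125),(601,153),(588,179),(564,196),(536,200),(508,191),(489,171),(483,145),(492,118),(516,98)])*.7
g0=hit(c,np.array([541,151])*.7,131);print("glass",g0.round(1))
A,B,D=[hit(c,np.array(p)*.7,10)[:2] for p in((503,16),(432,141),(620,98))]
for v in(B-A,D-A):print("plate edge",np.linalg.norm(v).round(1),np.degrees(np.arctan2(v[1],v[0])).round(1))
print("plate centre approx",(B+D)/2)
def frame(psi,t=np.pi/6):
    z=np.array([np.sin(t)*np.cos(psi),np.sin(t)*np.sin(psi),np.cos(t)])
    y=np.cross(z,[0,0,1]);y/=np.linalg.norm(y);x=np.cross(y,z);return x,y,z   # x up and away
def f(p,psi=None):
    x,y,z=frame(p[4] if psi is None else psi)
    G=np.array([p[0],p[1],131])+p[3]*0*z
    return np.concatenate([np.array(proj(c,G+p[2]*(np.cos(a)*x+np.sin(a)*y)))-l for a,l in zip(p[5]+s*np.arange(12)*np.pi/6,L)])
best=None
for s in(1,-1):
  for psi in np.radians([150,180,-150,120]):
    for ph in(0,1.5,3,4.5):
      q=least_squares(f,[*g0[:2],33,0,psi,ph])
      if best is None or q.cost<best[0]:best=(q.cost,q.x)
x=best[1];print("cost",best[0],x.round(2),"psi deg",np.degrees(x[4])%360)
```

```text
w7 centre [579.9 -35.4] sides [ 52.  158.3  51.4 158.9] long-axis yaw 0.092
glass [ 699.1 -277.8  131. ]
plate edge 108.6 156.4
plate edge 112.6 -115.6
plate centre approx [ 727.74555244 -294.29880293]
cost 0.5386485306527206 [ 700.33 -277.66   33.69  811.55   -3.57    6.81] psi deg 155.38449194868508
```

Blue is placed at about (580,-35), within 4 mm of the grey panel. The lens glass is at about (700,-278,131) with its axis heading 155.4°. Next is the orange panel.

Request:
{"op": "jog_arm", "data": {
  "deltas": [
    {"gripper": -1,"translation": [-0.051,0.329,-0.08],"dr": [0,0,-0.0097]},
    {"gripper": -1,"translation": [-0.051,0.329,-0.08],"dr": [0,0,-0.0097]},
    {"gripper": -1,"translation": [-0.051,0.329,-0.08],"dr": [0,0,-0.0097]},
    {"gripper": -1,"translation": [-0.051,0.329,-0.08],"dr": [0,0,-0.0097]},
    {"gripper": -1,"translation": [-0.051,0.329,-0.08],"dr": [0,0,-0.0097]},
    {"gripper": -1,"translation": [-0.051,0.329,-0.08],"dr": [0,0,-0.0097]},
    {"gripper": -1,"translation": [-0.051,0.329,-0.08],"dr": [0,0,-0.0097]},
    {"gripper": -1,"translation": [-0.051,0.329,-0.08],"dr": [0,0,-0.0097]},
    {"gripper": -1,"translation": [-0.051,0.329,-0.08],"dr": [0,0,-0.0097]},
    {"gripper": -1,"translation": [-0.051,0.329,-0.08],"dr": [0,0,-0.0097]},
    {"gripper": -1,"translation": [-0.051,0.329,-0.08],"dr": [0,0,-0.0097]},
    {"gripper": -1,"translation": [-0.051,0.329,-0.08],"dr": [0,0,-0.0097]}
  ]
}}

```text
clock: 15.62
eef_pos: [557.7, 194.9, 231.9]
tcp_rot: [-3.141, 0.0, -1.652]
contact_force: [1.7, 0.2, -0.8]
opening: 0.998
```

Request:
{"op": "jog_arm", "data": {
  "deltas": [
    {"gripper": -1,"translation": [-0.051,0.329,-0.15],"dr": [0,0,-0.0097]},
    {"gripper": -1,"translation": [-0.051,0.329,-0.15],"dr": [0,0,-0.0097]},
    {"gripper": -1,"translation": [-0.051,0.329,-0.15],"dr": [0,0,-0.0097]},
    {"gripper": -1,"translation": [-0.051,0.329,-0.15],"dr": [0,0,-0.0097]},
    {"gripper": -1,"translation": [-0.051,0.329,-0.15],"dr": [0,0,-0.0097]},
    {"gripper": -1,"translation": [-0.051,0.329,-0.15],"dr": [0,0,-0.0097]},
    {"gripper": -1,"translation": [0,0,-0.3],"dr": [0,0,0]},
    {"gripper": -1,"translation": [0,0,-0.3],"dr": [0,0,0]},
    {"gripper": -1,"translation": [0,0,-0.2],"dr": [0,0,0]},
    {"gripper": -1,"translation": [0,0,0],"dr": [0,0,0]},
    {"gripper": -1,"translation": [0,0,0],"dr": [0,0,0]}
  ]
}}

```text
clock: 16.53
eef_pos: [527.1, 390.0, 61.3]
tcp_rot: [3.14, -0.002, -1.743]
contact_force: [-0.6, -0.2, 1.3]
opening: 1.003
```

Request:
{"op": "jog_arm", "data": {
  "deltas": [
    {"gripper": -1,"translation": [0.01,0.01,-0.1],"dr": [0,0,0]},
    {"gripper": -1,"translation": [0,0,-0.06],"dr": [0,0,0]},
    {"gripper": -1,"translation": [0,0,-0.025],"dr": [0,0,0]},
    {"gripper": -1,"translation": [0,0,0],"dr": [0,0,0]},
    {"gripper": 1,"translation": [0,0,0],"dr": [0,0,0]},
    {"gripper": 1,"translation": [0,0,0],"dr": [0,0,0]},
    {"gripper": 1,"translation": [0,0,0],"dr": [0,0,0]},
    {"gripper": 1,"translation": [0,0,0],"dr": [0,0,0]},
    {"gripper": 1,"translation": [0,0,0],"dr": [0,0,0]},
    {"gripper": 1,"translation": [0,0,0],"dr": [0,0,0]},
    {"gripper": 1,"translation": [0,0,0],"dr": [0,0,0]},
    {"gripper": 1,"translation": [0,0,0],"dr": [0,0,0]}
  ],
  "squeeze": 60
}}

```text
clock: 17.53
eef_pos: [529.8, 391.2, 44.2]
tcp_rot: [-3.141, 0.001, -1.744]
contact_force: [-0.7, -0.2, 5.8]
opening: 0.569
```

Request:
{"op": "jog_arm", "data": {
  "deltas": [
    {"gripper": 1,"translation": [0,0,0.15],"dr": [0,0,0]},
    {"gripper": 1,"translation": [0,0,0.3],"dr": [0,0,0]},
    {"gripper": 1,"translation": [0,0,0.35],"dr": [0,0,0]},
    {"gripper": 1,"translation": [0,0,0.35],"dr": [0,0,0]},
    {"gripper": 1,"translation": [0.05,-0.33,0.18],"dr": [0,0,0.044]},
    {"gripper": 1,"translation": [0.05,-0.33,0.18],"dr": [0,0,0.044]},
    {"gripper": 1,"translation": [0.05,-0.33,0.18],"dr": [0,0,0.044]},
    {"gripper": 1,"translation": [0.05,-0.33,0.18],"dr": [0,0,0.044]},
    {"gripper": 1,"translation": [0.05,-0.33,0.18],"dr": [0,0,0.044]},
    {"gripper": 1,"translation": [0.05,-0.33,0.18],"dr": [0,0,0.044]},
    {"gripper": 1,"translation": [0.05,-0.33,0.18],"dr": [0,0,0.044]},
    {"gripper": 1,"translation": [0.05,-0.33,0.18],"dr": [0,0,0.044]}
  ]
}}

```text
clock: 18.53
eef_pos: [568.7, 125.1, 304.1]
tcp_rot: [-3.141, -0.0, -1.188]
contact_force: [1.1, 0.7, -1.0]
opening: 0.562
```

Request:
{"op": "jog_arm", "data": {
  "deltas": [
    {"gripper": 1,"translation": [0.05,-0.33,0],"dr": [0,0,0.044]},
    {"gripper": 1,"translation": [0.05,-0.33,0],"dr": [0,0,0.044]},
    {"gripper": 1,"translation": [0.05,-0.33,0],"dr": [0,0,0.044]},
    {"gripper": 1,"translation": [0.05,-0.33,0],"dr": [0,0,0.044]},
    {"gripper": 1,"translation": [0.05,-0.33,0],"dr": [0,0,0.044]},
    {"gripper": 1,"translation": [0.05,-0.33,0],"dr": [0,0,0.044]},
    {"gripper": 1,"translation": [0.05,-0.33,0],"dr": [0,0,0.044]},
    {"gripper": 1,"translation": [0.05,-0.33,0],"dr": [0,0,0.044]},
    {"gripper": 1,"translation": [0.05,-0.33,0],"dr": [0,0,0.044]},
    {"gripper": 1,"translation": [0.03,-0.25,0],"dr": [0,0,0.044]},
    {"gripper": 1,"translation": [0,-0.15,0],"dr": [0,0,0.044]},
    {"gripper": 1,"translation": [0,0,0],"dr": [0,0,0]}
  ]
}}

```text
clock: 19.53
eef_pos: [616.8, -213.2, 302.8]
tcp_rot: [3.141, -0.0, -0.43]
contact_force: [-0.8, 0.2, -0.9]
opening: 0.565
```

Request:
{"op": "jog_arm", "data": {
  "deltas": [
    {"gripper": 1,"translation": [0,0,0],"dr": [-0.02,-0.0434,0]},
    {"gripper": 1,"translation": [0,0,0],"dr": [-0.02,-0.0434,0]},
    {"gripper": 1,"translation": [0,0,0],"dr": [-0.02,-0.0434,0]},
    {"gripper": 1,"translation": [0,0,0],"dr": [-0.02,-0.0434,0]},
    {"gripper": 1,"translation": [0,0,0],"dr": [-0.02,-0.0434,0]},
    {"gripper": 1,"translation": [0,0,0],"dr": [-0.02,-0.0434,0]},
    {"gripper": 1,"translation": [0,0,0],"dr": [-0.02,-0.0434,0]},
    {"gripper": 1,"translation": [0,0,0],"dr": [0,0,0]},
    {"gripper": 1,"translation": [0,0,0],"dr": [0,0,0]},
    {"gripper": 1,"translation": [0,0,0],"dr": [0,0,0]}
  ]
}}

```text
clock: 20.37
eef_pos: [617.6, -209.8, 303.1]
tcp_rot: [-3.141, -0.524, -0.432]
contact_force: [0.9, 0.6, -1.0]
opening: 0.566
```

```bash
cat > chk.py <<'E'
from h import *
from scipy.spatial.transform import Rotation as R
s=r.sense();p=np.radians(155.4);cz=np.array([.5*np.cos(p),.5*np.sin(p),np.cos(np.pi/6)])
G=np.array([700.3,-277.7,131]);cy=np.array([np.sin(p),-np.cos(p),0]);cx=np.cross(cy,cz)
Rt=R.from_euler("xyz",s["tcp_rot"]).as_matrix()
u=s["eef_pos"]+Rt@np.array([0,1.8,28.2])
print("clock",s["clock"],"TCP",s["eef_pos"].round(1),"rpy",s["tcp_rot"].round(3),"open",s["opening"].round(3))
M=np.c_[cx,cy,cz]
print("underside in cam",(M.T@(u-G)).round(1),"world shift wanted",(G+150*cz-u).round(1))
want=np.c_[cx,np.cross(-cz,cx),-cz]
print("dr units",(R.from_matrix(want@Rt.T).as_rotvec()/(np.pi/2)).round(4),"qpos",s["qpos"].round(2))
E
python3 chk.py
```

```text
Traceback (most recent call last):
  File "chk.py", line 7, in <module>
    print("clock",s["clock"],"TCP",s["eef_pos"].round(1),"rpy",s["tcp_rot"].round(3),"open",s["opening"].round(3))
                                                                                            ^^^^^^^^^^^^^^^^^^
AttributeError: 'float' object has no attribute 'round'
```

```bash
sed -i 's/s\["opening"\].round(3)/s["opening"]/' chk.py; python3 chk.py
```

```text
clock 20.3667 TCP [ 617.6 -209.8  303.1] rpy [-3.141 -0.524 -0.432] open 0.5655235228977001
underside in cam [ -3.5  25.5 172.6] world shift wanted [  2.4 -29.1 -17.8]
dr units [0.     0.0004 0.0014] qpos [-0.3   0.14  1.9  -0.12  0.58  0.22]
```

Request:
{"op": "jog_arm", "data": {
  "deltas": [
    {"gripper": 1,"translation": [0.005,-0.08,-0.05],"dr": [0,0,0]},
    {"gripper": 1,"translation": [0.01,-0.1,-0.06],"dr": [0,0,0]},
    {"gripper": 1,"translation": [0.01,-0.07,-0.05],"dr": [0,0,0]},
    {"gripper": 1,"translation": [0,-0.04,-0.02],"dr": [0,0,0]},
    {"gripper": 1,"translation": [0,0,0],"dr": [0,0,0]},
    {"gripper": 1,"translation": [0,0,0],"dr": [0,0,0]},
    {"gripper": 1,"translation": [0,0,0],"dr": [0,0,0]},
    {"gripper": 1,"translation": [0,0,0],"dr": [0,0,0]}
  ]
}}

```text
clock: 21.03
eef_pos: [619.9, -239.0, 284.6]
tcp_rot: [3.141, -0.526, -0.431]
contact_force: [-0.6, -0.4, -1.0]
opening: 0.564
```

```bash
python3 -c "
import chk
from h import *
snap('w8');snap('s8','side');snap('c8','scene')
a=[cv2.imread('pics/%s.png'%t) for t in('w8','s8','c8')]
b=np.hstack([cv2.resize(a[0][:, :],(400,300)),cv2.resize(a[1][100:400,200:600],(400,300))])
t=np.hstack([cv2.resize(a[2][180:480,200:600],(400,300)),cv2.resize(a[1][200:350,250:450],(400,300))])
cv2.imwrite('pics/m8.png',np.vstack([b,t]))"
```

```text
clock 21.0333 TCP [ 619.9 -239.   284.6] rpy [ 3.141 -0.526 -0.431] open 0.5640945634757583
underside in cam [-4.000e-01 -1.000e-01  1.494e+02] world shift wanted [0.1 0.  0.7]
dr units [0.0007 0.0012 0.0011] qpos [-0.35  0.18  1.9  -0.08  0.54  0.14]
w8 21.03 [ 619.9 -239.   284.6] [ 3.141 -0.526 -0.431] 0.564
s8 21.08 [ 619.9 -238.9  284.6] [ 3.141 -0.526 -0.431] 0.563
c8 21.13 [ 619.9 -238.8  284.6] [ 3.141 -0.526 -0.431] 0.569
```

View pics/m8.png

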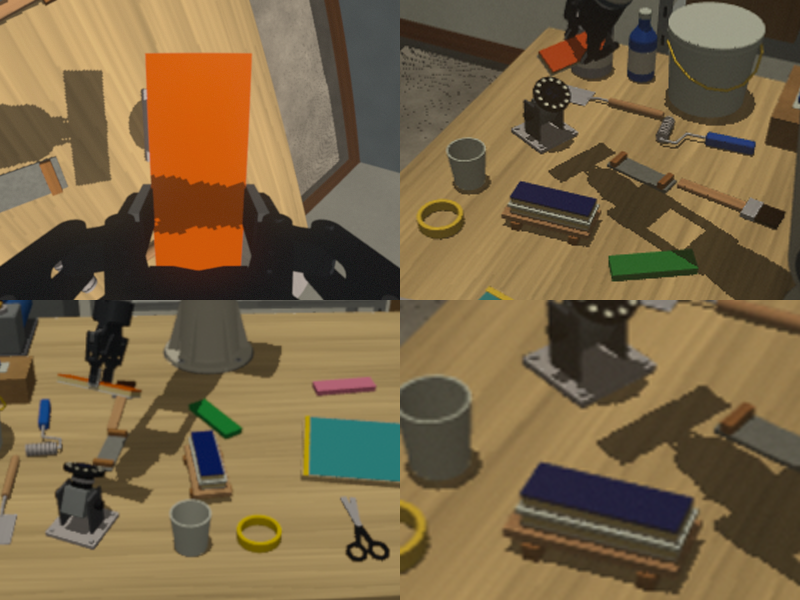

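The panel is gripped squarely, with its far edge level at (146,53)–(251,53) in the wrist tile. In the side and scene tiles the stack is neat and nothing has been disturbed. One cross-check of the lens position against the side camera before handing in.

Run:
```python
from h import *
f=np.load("side.npy")[118:152,228:266].min(2)
n,_,st,ce=cv2.connectedComponentsWithStats((f>110).astype(np.uint8))
c=ce[1:][st[1:,4]<25]+[228,118];print("LED blobs",len(c),c.round(1).tolist())
e=cv2.fitEllipse(c.astype(np.float32));k=r.calibration("side")
print("ring ellipse",np.round(e[0],1),np.round(e[1],1),"predicted",np.round(proj(k,[700.3,-277.7,131]),1),"side hit z131",hit(k,e[0],131).round(1))
```

```text
LED blobs 16 [[245.5, 125.0], [240.0, 126.0], [250.5, 127.0], [236.5, 129.0], [255.0, 130.5], [262.5, 131.0], [236.0, 133.5], [260.0, 133.5], [263.5, 134.3], [257.0, 135.5], [262.8, 139.7], [238.0, 138.5], [256.5, 140.0], [242.5, 142.5], [252.7, 143.3], [247.7, 144.3]]
ring ellipse [248.5 134.7] [18.1 27.9] predicted [246.6 133.3] side hit z131 [ 691.8 -273.6  131. ]
```

```bash
python3 -c "
from h import *
s=r.sense();print(s['clock'],s['eef_pos'].round(1),np.abs(s['qvel']).max());print(r.sign_off())"
```

```text
21.1833 [ 619.9 -238.9  284.6] 0.0020645270215153503
the job is handed in; nothing more can be done
None
```

I laid the white sheet on the grey panel and the blue panel on the sheet. The orange panel is held still in front of the inspection camera, and I handed the job in at 21.2 s of the 64 s.

- **Stack:** From the wrist views, the sheet is within about 1 mm and 0.003 rad of the grey panel. The blue panel is within about 4 mm and 0.01 rad. Both were lowered until they just touched (3 N and 10 N) before I let go, and the final pictures show the stack flat and neat.
- **Orange panel:** By calculation, its underside is within 1 mm of the lens axis and 149.4 mm from the glass, and it is square and level to within 0.01 rad. The gripper reads 48 mm open with the grip set at 60 N. The last wrist picture shows the panel straight in the fingers.
- **Bench:** In the final pictures nothing looks disturbed. I judged that by eye and did not measure it.

**Lens position:** The orange figures rest on a lens position fitted from one wrist picture. Its axis direction agreed with the edges of the camera's base plate. The side camera put the lens 1.5–2.5 pixels off that, roughly 4–9 mm. The larger figure is inflated because bright spatula pixels were picked up as ring lights. Even the larger figure is within the 15 mm allowed.

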